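# Square up a chip carrier and hold the loupe in focus over it

## Robot

A 7-joint arm with a two-finger parallel gripper is mounted at the origin on the work surface. World frame = base frame: x ahead of the robot, y to its left, z up, the work surface at z = 0. Lengths are in mm, angles in rad, forces in N, time in s.
With the tool pointing down it reaches from about 425 to 950 mm from the base axis. Payload 16.7 kg.
Tool frame: the origin (TCP) lies on the centre line of the jaws, within the pads' length; the fingertips stand 22 mm ahead of it and the grasp point (between the pads) lies 3 mm ahead of it; z points along the fingers, y is the direction in which the jaws open and shut (so a half turn about z gives the same grasp; the last joint's range is limited). The gripper opens to 94 mm and grips with 3 to 60 N. Pads are 16 mm wide; open, the fingers measure 119 mm over their backs; the gripper's body (75 mm by 177 mm) begins 78 mm behind the grasp point.
Start: joints at [1.024, 0.426, 0.074, 1.606, -0.034, 1.111, -0.067], TCP at [261.455, -622.268, 227.467] pointing down, gripper open.
Joint ranges: [-2.85, 2.85], [-0.5, 2.14], [-1.23, 1.37], [0.21, 2.46], [-1.02, 4.16], [0.16, 2.05], [-2.73, 2.73]. Speed limits (rad/s): [1.89, 1.89, 2.39, 2.39, 3.01, 3.01, 3.01].

## Interface

Orientations are given as a unit quaternion [x, y, z, w].
In Python, from station import ctrl gives the robot as it stands.
- The arm moves only by the tool send_rows, never from a script. Its arguments are lists of equal length, an entry for each row: "xyz": the shift along the tool's x, y, z each as a share of 0.02 m, from -1 to 1, a list of three; "dr": the turn, a rotation vector about the tool's x, y, z each as a share of 8 degrees, from -1 to 1, a list of three. A call has 1 to 20 rows; each row shifts and turns the pose as measured when the row begins, along the tool's axes as they then stand; what a row does not reach is not made up. A row lasts 1/8 s, in which the tool goes at most 62.5 mm and 10.7 degrees, less where a joint would pass 70% of its speed; a pose out of reach is approached as far as the arm can. A call with a number of a shift or a turn outside -1 to 1 is refused whole. A call with a gripper value outside its range is refused whole. "gripper" is the gripper's target within -1 to 1 (fully open at 1, half-way at 0, shut at -1), set as the call begins (left out, the last holds). The fingers move at their own pace and stop on an object; "squeeze" is the grip in N (left out, the last holds). Time passes only in rows, so rows that do not move let the fingers close. It gives the time, the measured TCP pose, the force and the opening at its end, in the units of the state.
- ctrl.get_obs(): the state, without advancing time (a new reading comes with each control period).
- ctrl.snapshot(name): name is "scene" or "side" or "wrist"; returns a dict with "color" (384x512x3 uint8, red, green, blue), "z_map" (384x512 float32, mm along the optical axis (not along the pixel's ray), 0 where there is no reading), "fx", "fy", "cx", "cy" (pixels), "world_to_cam" (4x4, takes a point from world to camera coordinates). Camera axes: x right, y down, z forward; pixel columns grow to the right and rows downward; lengths in mm; the calibration is good to about 2 mm. A picture is of the moment at which its call begins.
- ctrl.sign_off(): hands the job in, once; it reports no verdict.
Trained networks look in a picture, given as the dict that the camera call returned (one of the last four; its "shot" number tells which), for a name from the list of things; names that differ only in an ending like _2 or _b are one class to them, and where a whole thing is asked for, a point or a joint stands for the part that bears it (a point fixed in the world has none). Each returns a list of dicts, best first, with "confidence" (0 to 1); they miss things now and then, are a little off and sometimes report something else, mostly with a low value. They report only what shows in the picture. A call takes as long as a camera call. They do not tell look-alikes from the thing itself.
- ctrl.look_for(thing, picture): "bbox" ([centre column, centre row, width, height] in pixels, round what is visible of it).
- ctrl.mark_of(thing, picture): "at" ([row, column] in pixels: a listed point, or the origin of a listed thing).
The state is a dict: "t": time; "joint_positions": joint angles; "qvel": joint speeds; "tau": joint torques, N m; "tool_pos": TCP position; "tcp_rot": TCP orientation; "contact_force": force on the tool from outside, world axes, zero at the start; "moment": the same for the moment, N m; "grip_width": finger opening in mm.
Only numpy, scipy, OpenCV 4.12 (cv2) and the standard library are available. Lean on these libraries where they do the work, as an engineer would, in place of code of your own. Each camera call takes 0.05 s, during which the arm holds its last target. There are 200 camera calls.

## Task

Inspect the white chip carrier on the fixture: twist the orange spring-return knob clockwise to its stop so that the pusher seats the carrier against the end stop, then let go so that the knob springs back. Then pick up the yellow-handled loupe and hold it still and level, centred over the white carrier, with its lens rim at the height of the red focus pointer, touching neither the fixture nor the pointer post; finish while still holding it there, with nothing else carrying it. Never touch the carrier with the fingers or the loupe, and leave the other things on the bench and the blue spare carrier where they are.

Things in the scene. Friction and masses are not known exactly. Their poses are not given: they have to be found in the camera images.
- stage: Fixed fixture: dark base plate 180 x 250 x 20 mm (x, y, z), origin under its centre. On the plate: a channel along y between rails 6 mm high, 35 mm apart, ending at an end stop (face at y = 75, top 30 mm over the bench); a brass pusher working towards +y; the knob at x = -20, y = -70; the gauge's sleeve (radius 10, top 50 mm over the bench) at x = 70, y = 60.
- gauge: Focus gauge: upright steel rod of radius 5 mm, fixed, standing in the sleeve at x = 70, y = 60 mm of the fixture, with a red collar (radius 9 mm) and a red pointer towards the channel. Its height varies. Axes parallel to the fixture's; its origin is 100 mm below the pointer, on the rod's axis; rod top 23 mm above the pointer.
- focus_mark (a point): Tip of the red pointer, at the middle of its 4 mm thickness: the focal height. About 51 mm horizontally from the centre of the seated carrier. Its height over the bench is 88 to 112 mm.
- knob (a joint): Angle of the orange knob (rad): 0 at rest, grows clockwise seen from above, hard stop at 1.05. A spring resists with 0.03 N m at rest, 0.11 N m at the stop, and returns it within a second. The pusher advances 11.5 mm per rad and goes back with the knob.
- knob_grip (a point): Point on the knob's axis in its orange grip bar, 57 mm over the bench. Bar 46 mm long (this point's x axis, level), 14 mm wide (y), 26 mm high: it reaches 15 mm below and 11 mm above this point. Under it a disc of radius 22 mm and a housing of radius 26 mm. Turns with the knob.
- part_center (a point): Centre of the white ceramic chip carrier, 32 x 32 x 8 mm, 30 g, brass pad and dark chip on top, loose in the channel with 1.5 mm play each side; axes parallel to the fixture's. At the start it is 5 to 9 mm short of the end stop; seated, its centre is at y = 59 mm, x = 0 of the fixture.
- lens_center (a point): Centre of the loupe's lens, half-way through the thickness of its black rim (outer radius 32 mm, 12 mm thick). x points from the handle to the lens, z is up when level. The loupe lies flat on the bench at the start, with this point 6 mm over it.
- loupe_grip (a point): Point in the loupe's yellow upright handle, close to the loupe's centre of mass: 80 mm from the lens centre along -x and 14 mm above it; 20 mm above the handle's underside. Handle 64 mm long (x, from 52 to 116 mm from the lens centre), 16 mm wide (y), 36 mm high; its underside is flush with the rim's. Loupe mass about 110 g.
- spare: Blue spare carrier lying on the fixture's plate, 32 x 32 x 8 mm, origin under its centre. Leave alone.
- tape: Pink roll of tape, radius 30, 18 mm high. Leave alone.
- cup: Steel cup, radius 32, 60 mm high. Leave alone.
- jar: Clear jar with black lid, radius 36, 120 mm high. Leave alone.
- dish: Blue dish, radius 50, 40 mm high. Leave alone.
- case: White box 90 x 70 x 30 mm. Leave alone.
- driver: Red-handled screwdriver, 150 mm long, lying flat nearer the robot than the fixture. Leave alone.
- part: The same white carrier (whole object), origin under its centre.
- loupe: The loupe (whole object), origin under the lens centre, on the rim's underside; x from handle to lens, z up.
There are look-alikes about, which are no part of the job. Leave any green look-alike of the loupe alone.

How it is judged:
By the outcome, as a careful person would: the job done as asked, in the order asked, and still so for the second after the job is handed in, while the arm keeps its last pose, push and grip.
It also fails if it takes over 56 s, if anything falls off the work surface, if the arm or the gripper's body presses on something with over 40 N, if the wrist force passes 120 N, or if a joint passes its speed limit or range.

## Working session

There is one attempt and no reset: what is moved stays moved. The work goes in short steps, Python scripts to look and compute and a tool call to move; the robot and the scene stay as the last step left them, time stands still between calls to the robot, and variables do not carry over. Pictures are saved under pics/ and viewed, about 8 in all and at most 12, crops included, and the job is handed in when it is done.

Besides the shell and the picture viewer there is one more tool, called after "Emit:" as a command line: name --argument value ..., lists and objects as JSON in quotes. send_rows: Moves the arm, as the interface text tells. Its arguments: {"type":"object","properties":{"xyz":{"type":"array"},"dr":{"type":"array"},"gripper":{"type":"number"},"squeeze":{"type":"number"}},"required":["xyz","dr"]}

```bash
ls; mkdir -p pics; cat > h.py <<'E'
import numpy as np, cv2
from station import ctrl
from scipy.spatial.transform import Rotation as R
def pt(p,row,col,z=None):
    """pixel -> world; z None: use depth; else intersect plane world z"""
    M=np.linalg.inv(p["world_to_cam"]); d=np.array([(col-p["cx"])/p["fx"],(row-p["cy"])/p["fy"],1.])
    if z is None:
        r,c=int(round(row)),int(round(col)); w=p["z_map"][max(r-1,0):r+2,max(c-1,0):c+2]; w=w[w>0]
        if not len(w): return None
        return (M@np.append(d*np.median(w),1))[:3]
    o=M[:3,3]; v=M[:3,:3]@d
    return o+v*(z-o[2])/v[2]
def save(p,n): cv2.imwrite(f"pics/{n}.png",cv2.cvtColor(p["color"],cv2.COLOR_RGB2BGR))
def proj(p,X):
    c=p["world_to_cam"]@np.append(X,1); return np.array([p["fy"]*c[1]/c[2]+p["cy"],p["fx"]*c[0]/c[2]+p["cx"]])
def cloud(p):
    z=p["z_map"]; r,c=np.mgrid[:z.shape[0],:z.shape[1]]
    P=np.stack([(c-p["cx"])/p["fx"]*z,(r-p["cy"])/p["fy"]*z,z,np.ones_like(z)],-1)@np.linalg.inv(p["world_to_cam"]).T
    P=P[...,:3]; P[z<=0]=np.nan; return P
E
python3 - <<'E'
from h import *
np.set_printoptions(precision=1,suppress=True)
ims=[]
for n in ["scene","side"]:
    p=ctrl.snapshot(n); save(p,n); ims.append(p["color"]); print(n,p["fx"],np.linalg.inv(p["world_to_cam"])[:3,3])
    for t in ["stage","knob_grip","part_center","focus_mark","lens_center","loupe_grip","spare","gauge"]:
        for d in ctrl.mark_of(t,p)[:3]:
            print(t,round(d["confidence"],2),np.array(d["at"]),pt(p,*d["at"]))
o=ctrl.get_obs(); print(o["t"],o["tool_pos"],o["tcp_rot"])
cv2.imwrite("pics/both.png",cv2.cvtColor(cv2.resize(np.vstack(ims),(512,768))[:,:],cv2.COLOR_RGB2BGR))
E
```

```text
pics
scene 375.27655308003585 [1112.2 -224.6  841.3]
stage 0.65 [228.9 282.9] [607.3  95.7  23.3]
stage 0.36 [338.9 107. ] [ 726.9 -377.1   56.3]
knob_grip 0.75 [220.4 255.9] [581.7  27.3  66.8]
part_center 0.55 [223.9 300.2] [614.6 144.1  27.9]
focus_mark 0.62 [217.3 314.6] [606.5 194.8  20.4]
focus_mark 0.59 [244.5 313.4] [685.7 143.5  26.6]
lens_center 0.68 [273.2 105.2] [ 537.7 -362.     8.4]
lens_center 0.55 [203.5 127.2] [ 336.9 -265.6   10.2]
loupe_grip 0.61 [197.3 152.8] [ 365.6 -193.9   33.8]
loupe_grip 0.59 [241.4 108.7] [ 464.2 -334.1   31.5]
spare 0.64 [256.1 265.6] [667.   15.6  27.7]
gauge 0.57 [246.7 312.9] [688.1 141.5  20.9]
side 439.40689997602055 [-169.   694.1  924.5]
stage 0.76 [209.9 227.6] [586.7 113.2  19.9]
stage 0.41 [160.4 340.6] [ 535.4 -349.5    4.8]
knob_grip 0.51 [190.6 248.9] [576.9  37.6  59.5]
part_center 0.72 [158.9 339.5] [ 542.3 -351.5    6.5]
part_center 0.57 [211.5 212.6] [602.9 156.4  28.8]
focus_mark 0.73 [259.8 119.3] [617.  452.7  30.1]
focus_mark 0.39 [179.1 199.1] [674.4 146.4 102.3]
lens_center 0.71 [159.1 342.7] [ 534.5 -359.4    6.2]
lens_center 0.63 [201.2 372.7] [ 331.8 -258.8    7.8]
loupe_grip 0.8 [206.2 352.3] [ 353.8 -184.1   16.9]
loupe_grip 0.63 [169.1 359.3] [ 441.4 -325.1   35. ]
spare 0.56 [187.8 233.5] [648.6  38.9  24.8]
gauge 0.37 [212.6 227. ] [577.7 122.7  21.3]
0.9 [ 261.4 -622.3  227.5] [ 1.   0.2 -0.  -0. ]
```

```bash
python3 - <<'E'
import cv2,numpy as np
a=cv2.imread("pics/scene.png");b=cv2.imread("pics/side.png")
cv2.imwrite("pics/a.png",cv2.resize(a,(768,576)));cv2.imwrite("pics/b.png",cv2.resize(b,(768,576)))
E
```

```text
(no output)
```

View pics/a.png

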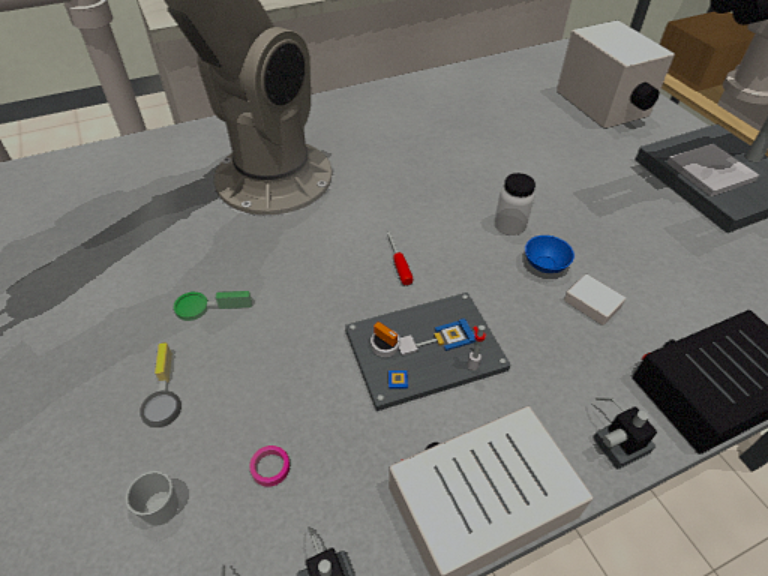

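View pics/b.png

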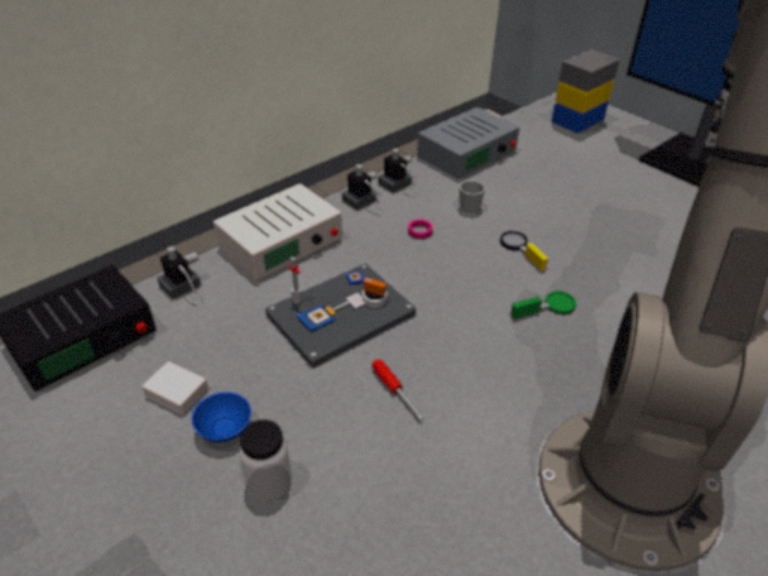

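The views show these items (768-px scene view):
- Fixture centre is about (428,350), and the orange knob is at (385,335).
- The white carrier is at (455,335) between the blue rails. Its look-alike is the blue spare at (398,378).
- The gauge, with the red pointer, is at about (477,345).
- The yellow loupe has its lens at (160,408) and handle at (162,360). Its look-alike is the green loupe at (212,303).

I choose the orange knob, the white carrier and the yellow loupe.

```bash
cat >> h.py <<'E'
def rel(p,yaw=None,x=None):
    """needed shift to world TCP p in tool axes, in rows of 20 mm"""
    o=ctrl.get_obs(); r=R.from_quat(o["tcp_rot"]); d=r.inv().apply(np.array(p)-o["tool_pos"])
    return d/20
E
python3 - <<'E'
from h import *
np.set_printoptions(precision=2,suppress=True)
for n in ["scene","side"]:
    p=ctrl.snapshot(n); P=cloud(p); C=p["color"].astype(int)
    m=(abs(P[...,2]-20)<7)&(abs(P[...,0]-600)<170)&(abs(P[...,1]-100)<200)&(C.max(-1)<110)
    k,l,s,c=cv2.connectedComponentsWithStats(m.astype(np.uint8)); i=1+s[1:,4].argmax(); Q=P[l==i]
    print(n,len(Q),np.median(Q[:,2]),cv2.minAreaRect(Q[:,:2].astype(np.float32)))
    hsv=cv2.cvtColor(p["color"],cv2.COLOR_RGB2HSV)
    for nm,lo,hi in [("yellow",(22,150,80),(34,255,255)),("orange",(8,180,100),(18,255,255))]:
        mm=cv2.inRange(hsv,lo,hi)>0; mm&=(P[...,0]>250)&(P[...,0]<700)&(P[...,1]>-450)&(P[...,1]<100)
        Q=P[mm]; 
        if len(Q): print(nm,len(Q),np.nanmedian(Q,0),np.nanmax(Q[:,2]),cv2.minAreaRect(Q[:,:2].astype(np.float32)))
o=ctrl.get_obs();print(R.from_quat(o["tcp_rot"]).as_matrix(),rel([590,40,330]))
E
```

```text
scene 4007 19.780730246128996 ((605.8543701171875, 97.13333129882812), (250.048583984375, 183.23867797851562), 84.73655700683594)
yellow 123 [ 463.33 -333.64   35.3 ] 39.2938698004416 ((562.2474365234375, -166.3726806640625), (430.0299072265625, 60.56573486328125), 57.61339569091797)
orange 113 [581.99  27.27  65.65] 70.64900577620449 ((573.8941650390625, 42.32420349121094), (42.3753547668457, 46.975093841552734), 30.75649070739746)
side 2742 19.584660246106694 ((605.100830078125, 100.71711730957031), (250.91188049316406, 186.11224365234375), 84.88275146484375)
yellow 147 [ 449.05 -326.49   24.02] 37.764888294901084 ((452.62322998046875, -329.608154296875), (17.821033477783203, 65.45465087890625), 73.96971893310547)
orange 50 [573.59  33.42  65.81] 73.86153693876076 ((577.34716796875, 35.164466857910156), (42.83717346191406, 14.890631675720215), 31.70221710205078)
[[ 0.92  0.39  0.  ]
 [ 0.39 -0.92  0.  ]
 [ 0.   -0.   -1.  ]] [ 27.97 -24.17  -5.13]
```

Emit:
send_rows --xyz '[[1, -0.87, 0], [1, -0.87, 0], [1, -0.87, 0], [1, -0.87, 0], [1, -0.87, 0], [1, -0.87, 0], [1, -0.87, 0], [1, -0.87, 0], [1, -0.87, 0], [1, -0.87, 0], [1, -0.87, 0], [1, -0.87, 0], [1, -0.87, 0], [1, -0.87, 0], [1, -0.87, 0], [1, -0.87, 0], [1, -0.87, 0], [1, -0.87, 0], [1, -0.87, 0], [1, -0.87, 0]]' --dr '[[0, 0, 0], [0, 0, 0], [0, 0, 0], [0, 0, 0], [0, 0, 0], [0, 0, 0], [0, 0, 0], [0, 0, 0], [0, 0, 0], [0, 0, 0], [0, 0, 0], [0, 0, 0], [0, 0, 0], [0, 0, 0], [0, 0, 0], [0, 0, 0], [0, 0, 0], [0, 0, 0], [0, 0, -0.55], [0, 0, -0.55]]' --gripper 0.2

```text
t: 3.5
tool_pos: [500.8, -132.0, 228.9]
tcp_rot: [0.961, 0.275, 0.001, 0.002]
contact_force: [0.5, 0.3, 0.5]
grip_width: 56.5
```

```bash
python3 - <<'E'
from h import *
np.set_printoptions(precision=2,suppress=True)
o=ctrl.get_obs();print(o["t"],o["tool_pos"],o["grip_width"],R.from_quat(o["tcp_rot"]).as_matrix(),rel([579,31,230]))
p=ctrl.snapshot("wrist");save(p,"w0");print(np.linalg.inv(p["world_to_cam"]),p["fx"])
E
```

```text
3.5 [ 500.8  -132.03  228.89] 56.5371035295894 [[ 0.85  0.53  0.  ]
 [ 0.53 -0.85 -0.  ]
 [ 0.    0.   -1.  ]] [ 7.63 -4.85 -0.07]
[[  0.53  -0.82  -0.23 567.21]
 [ -0.85  -0.51  -0.15 -90.54]
 [  0.     0.27  -0.96 386.05]
 [  0.     0.     0.     1.  ]] 322.44418685183786
```

Emit:
send_rows --xyz '[[1, -0.63, 0], [1, -0.63, 0], [1, -0.63, 0], [1, -0.63, 0], [0.8, -0.6, 0], [0, 0, 0]]' --dr '[[0, 0, 0], [0, 0, 0], [0, 0, 0], [0, 0, 0], [0, 0, 0], [0, 0, 0]]'

```text
t: 4.3
tool_pos: [551.3, -16.2, 228.7]
tcp_rot: [0.958, 0.288, 0.002, 0.001]
contact_force: [-0.8, -0.5, -0.8]
grip_width: 56.2
```

```bash
python3 - <<'E'
from h import *
np.set_printoptions(precision=2,suppress=True)
p=ctrl.snapshot("wrist");save(p,"w1");P=cloud(p)
for t in ["stage","knob_grip","part_center","focus_mark","spare"]:
    for d in ctrl.mark_of(t,p)[:2]: print(t,round(d["confidence"],2),np.array(d["at"]),pt(p,*d["at"]))
hsv=cv2.cvtColor(p["color"],cv2.COLOR_RGB2HSV); z=P[...,2]
mm=(cv2.inRange(hsv,(5,150,60),(18,255,255))>0)&(z>62)&(z<75);Q=P[mm]; print("orange",len(Q),np.median(Q,0),cv2.minAreaRect(Q[:,:2].astype(np.float32)))
mm=(cv2.inRange(hsv,(0,150,60),(4,255,255))>0)|(cv2.inRange(hsv,(176,150,60),(180,255,255))>0);mm&=(z>50);Q=P[mm];print("red",len(Q),np.median(Q,0) if len(Q) else 0)
C=p["color"].astype(int); m=(abs(z-20)<3)&(C.max(-1)<110)
k,l,s,c=cv2.connectedComponentsWithStats(m.astype(np.uint8)); i=1+s[1:,4].argmax();Q=P[l==i];print(len(Q),s[i],cv2.minAreaRect(Q[:,:2].astype(np.float32)))
print(rel([579,31,230]))
E
```

```text
stage 0.82 [ 73.7 196.4] [607.38  94.54  25.95]
knob_grip 0.87 [132.4 230.5] [580.51  31.59  68.16]
part_center 0.88 [ 42.  150.7] [607.92 148.11  28.94]
focus_mark 0.17 [160.6 469.9] [ 704.24 -226.99    0.32]
spare 0.67 [ 75.9 281.3] [654.51  19.05  29.01]
orange 589 [578.26  28.32  67.57] ((579.1461181640625, 28.936004638671875), (45.46653747558594, 13.966228485107422), 24.35508918762207)
red 0 0
2512 [ 159   84  176  122 2512] ((569.8677978515625, -8.579360961914062), (94.20812225341797, 205.70474243164062), 52.764915466308594)
[ 2.55 -1.32 -0.06]
```

View pics/w1.png

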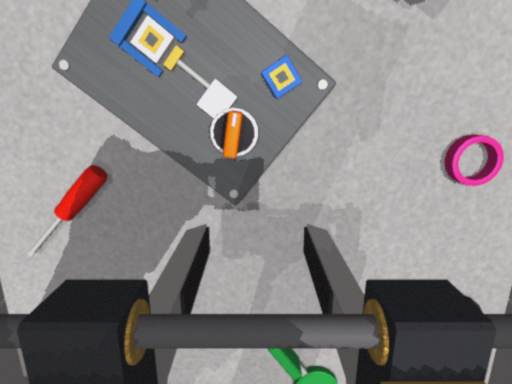

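Emit:
send_rows --xyz '[[0, 0, 0], [0, 0, 0], [0.8, -0.5, 0], [0.8, -0.5, 0], [0.6, -0.5, 0], [0, 0, 1], [0, 0, 1], [0, 0, 1], [0, 0, 1], [0, 0, 0]]' --dr '[[0, 0, 0.57], [0, 0, 0.57], [0, 0, 0], [0, 0, 0], [0, 0, 0], [0, 0, 0], [0, 0, 0], [0, 0, 0], [0, 0, 0], [0, 0, 0]]'

```text
t: 5.85
tool_pos: [583.2, 33.2, 146.6]
tcp_rot: [0.978, 0.211, 0.002, 0.001]
contact_force: [-0.1, -0.1, 1.4]
grip_width: 56.6
```

```bash
cat >> h.py <<'E'
def st(t,yaw):
    o=ctrl.get_obs(); r=R.from_quat(o["tcp_rot"]); m=r.as_matrix(); y=np.degrees(np.arctan2(m[1,0],m[0,0]))
    print(round(o["t"],2),o["tool_pos"],"yaw",y,"tilt",m[:,2],"F",o["contact_force"],"w",o["grip_width"],"q7",o["joint_positions"][6]); print("rows",rel(t),"dr z",-(yaw-y)/8)
E
python3 - <<'E'
from h import *
np.set_printoptions(precision=3,suppress=True)
st([579.3,29.3,68],24.4)
p=ctrl.snapshot("wrist");save(p,"w2");P=cloud(p);z=P[...,2]
hsv=cv2.cvtColor(p["color"],cv2.COLOR_RGB2HSV)
mm=(cv2.inRange(hsv,(5,150,60),(18,255,255))>0)&(z>62)&(z<75);Q=P[mm]; print("orange",len(Q),np.median(Q,0),cv2.minAreaRect(Q[:,:2].astype(np.float32)))
E
```

```text
5.85 [583.167  33.205 146.644] yaw 24.33342873959968 tilt [ 0.005 -0.001 -1.   ] F [-0.061 -0.134  1.433] w 56.57614773817805 q7 -1.44808127228356
rows [-0.272  0.087  3.931] dr z -0.008321407550039961
orange 888 [579.429  29.283  67.58 ] ((579.5167236328125, 29.528438568115234), (44.93742752075195, 13.500702857971191), 24.723989486694336)
```

Emit:
send_rows --xyz '[[-0.27, 0.1, 0], [0, 0, 1], [0, 0, 1], [0, 0, 1], [0, 0, 0.93], [0, 0, 0]]' --dr '[[0, 0, 0], [0, 0, 0], [0, 0, 0], [0, 0, 0], [0, 0, 0], [0, 0, 0]]'

```text
t: 6.65
tool_pos: [582.8, 28.8, 72.2]
tcp_rot: [0.977, 0.211, 0.007, 0.002]
contact_force: [0.2, 0.4, 0.1]
grip_width: 56.7
```

```bash
python3 - <<'E'
from h import *
np.set_printoptions(precision=3,suppress=True)
st([579.4,29.4,68],24.5)
E
```

```text
6.65 [582.835  28.785  72.221] yaw 24.344789277364516 tilt [ 0.014 -0.001 -1.   ] F [0.151 0.352 0.108] w 56.66287207138625 q7 -1.4829649950195591
rows [-0.146 -0.1    0.209] dr z -0.019401340329435524
```

Emit:
send_rows --xyz '[[-0.15, -0.1, 0.2], [0, 0, 0], [0, 0, 0], [0, 0, 0], [0, 0, 0]]' --dr '[[0, -0.1, 0], [0, 0, 0], [0, 0, 0], [0, 0, 0], [0, 0, 0]]' --gripper -1 --squeeze 25

```text
t: 7.28
tool_pos: [580.0, 30.5, 70.2]
tcp_rot: [0.977, 0.211, 0.001, 0.003]
contact_force: [-1.6, 4.0, -3.0]
grip_width: 13.8
```

```bash
python3 - <<'E'
from h import *
np.set_printoptions(precision=3,suppress=True)
st([579.4,29.4,68],24.5)
E
```

```text
7.28 [580.021  30.506  70.219] yaw 24.370652340065526 tilt [ 0.003 -0.006 -1.   ] F [-1.607  3.978 -2.999] w 13.779792390494919 q7 -1.4900590909543139
rows [-0.051  0.037  0.111] dr z -0.016168457491809285
```

Emit:
send_rows --xyz '[[0, 0, 0], [0, 0, 0], [0, 0, 0], [0, 0, 0], [0, 0, 0], [0, 0, 0]]' --dr '[[0, 0, 1], [0, 0, 1], [0, 0, 1], [0, 0, 1], [0, 0, 1], [0, 0, 1]]'

```text
t: 8.02
tool_pos: [579.9, 29.8, 70.2]
tcp_rot: [0.976, -0.217, 0.002, 0.003]
contact_force: [0.6, -0.6, -2.1]
grip_width: 13.7
```

```bash
python3 - <<'E'
from h import *
np.set_printoptions(precision=3,suppress=True)
st([579.4,29.4,70],-36); print(ctrl.get_obs()["moment"],ctrl.get_obs()["joint_positions"])
E
```

```text
8.03 [579.884  29.813  70.204] yaw -25.105694295928792 tilt [ 0.003 -0.006 -1.   ] F [ 0.576 -0.585 -2.08 ] w 13.68273462271631 q7 -2.233500309833489
rows [-0.013  0.029  0.01 ] dr z 1.361788213008901
[0.013 0.074 0.068] [-0.097  0.462 -0.087  1.945  0.067  0.736 -2.234]
```

Emit:
send_rows --xyz '[[0, 0, 0], [0, 0, 0], [0, 0, 0], [0, 0, 0]]' --dr '[[0, 0, 0.8], [0, 0, 0.6], [0, 0, 0.3], [0, 0, 0.3]]'

```text
t: 8.52
tool_pos: [579.9, 29.6, 70.2]
tcp_rot: [0.935, -0.356, 0.003, 0.003]
contact_force: [0.9, -0.9, -1.8]
grip_width: 14.7
```

```bash
python3 - <<'E'
from h import *
np.set_printoptions(precision=3,suppress=True)
st([579.4,29.4,70],-36); print(ctrl.get_obs()["moment"])
for n in ["scene","side","wrist"]:
    p=ctrl.snapshot(n); save(p,n+"2")
    for d in ctrl.mark_of("part_center",p)[:2]: print(n,round(d["confidence"],2),np.array(d["at"]),pt(p,*d["at"]))
E
```

```text
8.53 [579.911  29.572  70.23 ] yaw -41.6828700389265 tilt [ 0.003 -0.007 -1.   ] F [ 0.87  -0.895 -1.806] w 14.656298550531105 q7 -2.4821741588461292
rows [-0.013  0.023  0.012] dr z -0.7103587548658128
[-0.032 -0.158  0.657]
scene 0.56 [225.9 302.3] [623.179 145.608  28.615]
side 0.51 [212.3 211.6] [602.917 160.203  27.92 ]
wrist 0.86 [305.5  96.2] [610.679 152.248  28.971]
```

Emit:
send_rows --xyz '[[0, 0, 0], [0, 0, 0], [0, 0, 0], [0, 0, 0], [0, 0, 0], [0, 0, 0], [0, 0, -1], [0, 0, -1], [0, 0, -1], [0, 0, -1], [0, 0, -1], [0, 0, -1]]' --dr '[[0, 0, 0], [0, 0, 0], [0, 0, 0], [0, 0, 0], [0, 0, 0], [0, 0, 0], [0, 0, 0], [0, 0, 0], [0, 0, 0], [0, 0, 0], [0, 0, 0], [0, 0, 0]]' --gripper 1

```text
t: 10.32
tool_pos: [578.4, 30.0, 192.5]
tcp_rot: [0.935, -0.355, 0.001, 0.003]
contact_force: [0.2, -0.8, 0.7]
grip_width: 93.9
```

```bash
python3 - <<'E'
from h import *
np.set_printoptions(precision=2,suppress=True)
st([500,-325,190],-16)
p=ctrl.snapshot("wrist");save(p,"w3");P=cloud(p);z=P[...,2]
cv2.imwrite("pics/w3c.png",cv2.cvtColor(p["color"],cv2.COLOR_RGB2BGR))
for t in ["stage","knob_grip","part_center","focus_mark","spare"]:
    for d in ctrl.mark_of(t,p)[:2]: print(t,round(d["confidence"],2),np.array(d["at"]),pt(p,*d["at"]))
hsv=cv2.cvtColor(p["color"],cv2.COLOR_RGB2HSV)
mm=(cv2.inRange(hsv,(5,150,60),(18,255,255))>0)&(z>62)&(z<75);Q=P[mm]; print("orange",len(Q),cv2.minAreaRect(Q[:,:2].astype(np.float32)))
mm=((cv2.inRange(hsv,(0,150,60),(4,255,255))>0)|(cv2.inRange(hsv,(176,150,60),(180,255,255))>0))&(z>50)&(z<130);Q=P[mm]
if len(Q): print("red",len(Q),np.median(Q,0),np.percentile(Q[:,2],[5,50,95]),cv2.minAreaRect(Q[:,:2].astype(np.float32)))
E
```

```text
10.32 [578.43  29.98 192.49] yaw -41.6401981940285 tilt [-0.   -0.01 -1.  ] F [ 0.2  -0.76  0.68] w 93.90622847839637 q7 -2.473234466832818
rows [ 8.86 15.87  0.24] dr z -3.2050247742535625
stage 0.89 [197.2 195.5] [607.72  88.19  20.64]
knob_grip 0.85 [189.4 254.3] [581.91  27.51  68.09]
part_center 0.55 [237.3 148.4] [623.66  66.76 188.28]
focus_mark 0.79 [227.5  69.7] [664.36 151.03 108.78]
spare 0.73 [119.6 212.8] [653.29  17.8   29.29]
orange 670 ((579.1954956054688, 29.44793701171875), (44.7241325378418, 14.196969985961914), 24.771520614624023)
red 405 [675.32 147.68 109.32] [105.23 109.32 111.32] ((674.783935546875, 149.05612182617188), (14.828320503234863, 27.011472702026367), 83.53845977783203)
```

View pics/w3c.png

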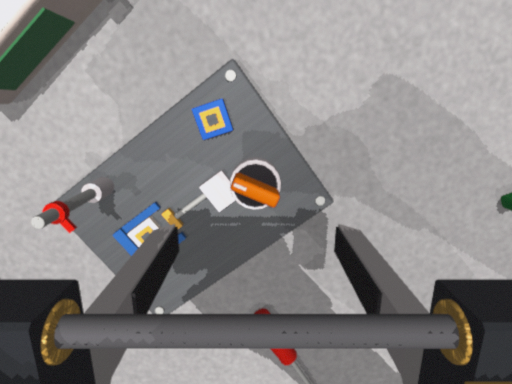

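Emit:
send_rows --xyz '[[0, 0.5, -1], [0, 1, -1], [0, 1, 0], [0, 0, 0]]' --dr '[[0, 0, -1], [0, 0, -1], [0, 0, -1], [0, 0, 0]]'

```text
t: 11.12
tool_pos: [549.8, -12.8, 228.5]
tcp_rot: [0.989, -0.147, -0.003, 0.004]
contact_force: [0.1, 0.1, -0.6]
grip_width: 94.1
```

```bash
python3 - <<'E'
from h import *
np.set_printoptions(precision=2,suppress=True)
st([452,-329,150],-16)
kn=np.array([579.3,29.4]);a=np.radians(-5.2)
for n in ["wrist","scene","side"]:
    p=ctrl.snapshot(n);save(p,n+"4");P=cloud(p);z=P[...,2]
    if n=="wrist": cv2.imwrite("pics/w4c.png",cv2.cvtColor(cv2.resize(p["color"][60:300,0:300],(750,600)),cv2.COLOR_RGB2BGR))
    C=p["color"].astype(int)
    Rm=np.array([[np.cos(a),-np.sin(a)],[np.sin(a),np.cos(a)]]); ctr=kn-Rm@[-20,-70]
    F=(P[...,:2]-ctr)@Rm   # fixture coords
    hsv=cv2.cvtColor(p["color"],cv2.COLOR_RGB2HSV)
    red=((cv2.inRange(hsv,(0,150,60),(5,255,255))>0)|(cv2.inRange(hsv,(175,150,60),(180,255,255))>0))&(z>70)&(z<130)&(abs(F[...,0]-60)<40)&(abs(F[...,1]-60)<25)
    Q=np.c_[F[red],z[red]]; tip=Q[(Q[:,0]<59)]
    print(n,"red",len(Q),"tip",len(tip), np.percentile(tip,[5,50,95],axis=0) if len(tip) else "")
    near=(abs(F[...,0])<24)&(abs(F[...,1]-55)<30)&(z>24)&(z<36)
    wh=near&(C.min(-1)>140)&(hsv[...,1]<60); W=F[wh]
    if len(W): print("white",len(W),np.percentile(W,[1,50,99],axis=0),np.median(z[wh]),"px",np.argwhere(wh).mean(0))
    bl=near&(cv2.inRange(hsv,(100,120,40),(125,255,255))>0); B=F[bl]
    if len(B): print("blue",len(B),np.percentile(B,[1,99],axis=0))
    for t in ["focus_mark","part_center"]:
        for d in ctrl.mark_of(t,p)[:1]:
            q=pt(p,*d["at"]); print(t,d["confidence"],d["at"],q,(q[:2]-ctr)@Rm if q is not None else "")
E
```

```text
11.12 [549.8  -12.81 228.51] yaw -16.935671117090564 tilt [-0.01 -0.01 -1.  ] F [ 0.1   0.05 -0.64] w 94.07422341693787 q7 -1.9840536669838251
rows [-0.05 16.51  4.08] dr z -0.1169588896363205
wrist red 386 tip 90 [[ 51.07  56.51 106.78]
 [ 54.9   58.84 108.46]
 [ 58.43  61.83 109.49]]
white 499 [[-15.52  42.46]
 [  0.12  56.99]
 [ 15.86  74.83]] 27.910350794725275 px [165.68  94.81]
blue 905 [[-23.86  27.99]
 [ 23.8   84.75]]
focus_mark 0.8 [125.7, 28.9] [661.84 150.24 108.09] [51.24 57.82]
part_center 0.95 [168.8, 93.8] [608.29 156.38  29.55] [-2.64 59.09]
scene red 33 tip 7 [[ 52.21  57.35 106.68]
 [ 55.96  59.77 107.96]
 [ 58.4   62.94 111.05]]
white 57 [[-13.62  43.21]
 [  3.99  58.3 ]
 [ 17.88  75.04]] 27.86386084320054 px [222.25 303.67]
blue 113 [[-23.71  29.17]
 [ 23.6   84.57]]
focus_mark 0.67 [218.8, 313.9] [611.06 189.67  21.84] [-2.89 92.49]
part_center 0.42 [228.8, 302.9] [631.83 142.65  28.01] [22.05 47.54]
side red 20 tip 2 [[ 50.69  64.73 109.76]
 [ 52.    65.56 110.17]
 [ 53.32  66.38 110.57]]
white 47 [[-16.04  45.72]
 [ -4.02  62.44]
 [ 16.64  78.74]] 27.952756004115372 px [211.  210.3]
blue 37 [[-23.61  33.77]
 [ 22.77  84.37]]
focus_mark 0.49 [178.2, 201.5] [777.66  69.74   0.27] [173.89 -11.85]
part_center 0.49 [211.2, 214.0] [600.69 152.94  29.43] [-9.89 54.97]
```

View pics/w4c.png

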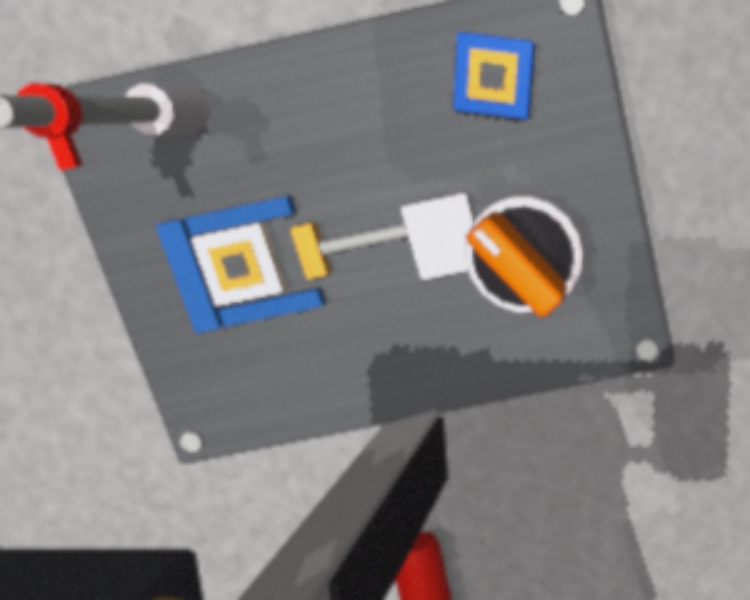

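Close crop: the white carrier (crop px 235,265) sits flush against the blue end stop. The pusher has retracted, the knob is back at rest, and the pointer top is at about 108.5 mm. Next is the loupe.

Emit:
send_rows --xyz '[[0, 1, 0], [0, 1, 0], [0, 1, 0], [0, 1, 0], [0, 1, 0.2], [0, 1, 0.2], [0, 1, 0.2], [0, 1, 0.2], [0, 1, 0.2], [0, 1, 0.2], [0, 1, 0.2], [0, 1, 0.2], [0, 1, 0.2], [0, 1, 0.2], [0, 1, 0.2], [0, 0, 0]]' --dr '[[0, 0, 0], [0, 0, 0], [0, 0, 0], [0, 0, 0], [0, 0, 0], [0, 0, 0], [0, 0, 0], [0, 0, 0], [0, 0, 0], [0, 0, 0], [0, 0, 0], [0, 0, 0], [0, 0, 0], [0, 0, 0], [0, 0, 0], [0, 0, 0]]' --gripper 0.1

```text
t: 13.58
tool_pos: [447.6, -324.2, 187.5]
tcp_rot: [0.988, -0.154, -0.003, 0.006]
contact_force: [-0.4, -0.2, 0.3]
grip_width: 51.3
```

```bash
cat > lp.py <<'E'
from h import *
np.set_printoptions(precision=2,suppress=True)
st([452,-329,150],-16)
p=ctrl.snapshot("wrist");save(p,"w5");P=cloud(p);z=P[...,2]
hsv=cv2.cvtColor(p["color"],cv2.COLOR_RGB2HSV)
mm=(cv2.inRange(hsv,(20,130,60),(35,255,255))>0)&(z>33)&(z<40);Q=P[mm]
if len(Q): print("handle top",len(Q),np.median(Q,0),cv2.minAreaRect(Q[:,:2].astype(np.float32)))
for t in ["loupe_grip","lens_center"]:
    for d in ctrl.mark_of(t,p)[:2]: print(t,round(d["confidence"],2),np.array(d["at"]),pt(p,*d["at"]),pt(p,*d["at"],z=6 if t[1]=="e" else 20))
k=(z>8.5)&(z<16)&(hsv[...,2]<90)&(np.hypot(P[...,0]-530,P[...,1]+355)<60);Q=P[k]
if len(Q)>5: print("rim",len(Q),cv2.minEnclosingCircle(Q[:,:2].astype(np.float32)),np.median(Q[:,2]))
E
python3 lp.py
```

```text
13.57 [ 447.63 -324.24  187.53] yaw -17.75668586301107 tilt [-0.01 -0.01 -1.  ] F [-0.44 -0.22  0.29] w 51.32518911521742 q7 -1.34550502720397
rows [0.29 0.14 1.88] dr z -0.21958573287638394
handle top 907 [ 454.73 -337.54   35.58] ((453.33349609375, -337.1892395019531), (15.155281066894531, 61.452484130859375), 74.02088928222656)
loupe_grip 0.94 [287.9 167.2] [ 467.35 -294.33  233.11] [ 358.98 -192.59   20.  ]
loupe_grip 0.62 [169.1 263.9] [ 459.87 -338.8    36.33] [ 456.48 -338.34   20.  ]
lens_center 0.95 [285.4 238.7] [ 329.7  -267.96    7.93] [ 328.58 -267.5     6.  ]
rim 1066 ((533.631103515625, -359.07122802734375), 31.680580139160156) 11.671299332925912
```

View pics/w5.png

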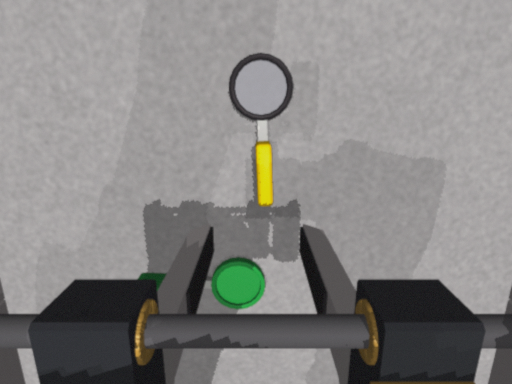

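Emit:
send_rows --xyz '[[0.6, 0.5, 0], [0, 0, 0], [0, 0, 1], [0, 0, 1], [0, 0, 1], [0, 0, 1], [0, 0, 1], [0, 0, 0]]' --dr '[[0.09, 0.05, -0.26], [0, 0, 0], [0, 0, 0], [0, 0, 0], [0, 0, 0], [0, 0, 0], [0, 0, 0], [0, 0, 0]]'

```text
t: 14.72
tool_pos: [459.9, -327.6, 86.7]
tcp_rot: [0.991, -0.133, 0.002, -0.001]
contact_force: [0.4, 0.2, -0.6]
grip_width: 51.5
```

```bash
sed -i 's/st(.*/st([456.6,-337.4,27],-15.7)/;s/"w5"/"w6"/' lp.py; python3 lp.py
```

```text
14.72 [ 459.94 -327.55   86.72] yaw -15.257163123776456 tilt [ 0.  0. -1.] F [ 0.38  0.16 -0.61] w 51.54338324861009 q7 -1.2677707975919692
rows [-0.04  0.53  2.98] dr z 0.05535460952794291
handle top 1755 [ 455.19 -337.58   35.57] ((453.2906799316406, -337.06573486328125), (15.290071487426758, 62.10649108886719), 74.93262481689453)
loupe_grip 0.97 [215.6 266. ] [ 462.67 -335.9    35.83] [ 457.15 -334.89   20.  ]
lens_center 0.86 [102.3 273.2] [ 533.32 -360.56    8.15] [ 533.3  -360.66    6.  ]
lens_center 0.59 [360.9 227.9] [ 329.7  -266.59    7.75] [ 328.17 -265.98    6.  ]
rim 2171 ((533.6564331054688, -359.18560791015625), 31.583946228027344) 11.630216887237765
```

Emit:
send_rows --xyz '[[0, 0.52, 0], [0, 0, 0], [0, 0, 1], [0, 0, 1], [0, 0, 0.9], [0, 0, 0]]' --dr '[[0, 0, 0], [0, 0, 0], [0, 0, 0], [0, 0, 0], [0, 0, 0], [0, 0, 0]]'

```text
t: 15.62
tool_pos: [460.0, -341.3, 32.0]
tcp_rot: [0.991, -0.134, 0.006, 0.001]
contact_force: [-0.3, 0.2, 0.2]
grip_width: 51.8
```

```bash
python3 - <<'E'
from h import *
np.set_printoptions(precision=3,suppress=True)
st([456.4,-338,27],-15.3)
E
```

```text
15.62 [ 459.993 -341.342   31.971] yaw -15.370486472536172 tilt [ 0.012 -0.003 -1.   ] F [-0.277  0.231  0.247] w 51.818374114763486 q7 -1.2345876701061262
rows [-0.221 -0.113  0.246] dr z -0.008810809067021363
```

Emit:
send_rows --xyz '[[-0.22, -0.12, 0.22], [0, 0, 0]]' --dr '[[0, -0.09, 0], [0, 0, 0]]'

```text
t: 15.88
tool_pos: [456.5, -338.0, 28.1]
tcp_rot: [0.991, -0.134, 0.0, 0.0]
contact_force: [0.2, -0.2, -0.7]
grip_width: 51.3
```

```bash
python3 - <<'E'
from h import *
np.set_printoptions(precision=3,suppress=True)
st([456.4,-338,27],-15.3)
E
```

```text
15.88 [ 456.537 -337.952   28.087] yaw -15.385405383260814 tilt [ 0. -0. -1.] F [ 0.243 -0.241 -0.729] w 51.31775552769813 q7 -1.2413249755105507
rows [-0.006  0.004  0.054] dr z -0.01067567290760163
```

Aligned, so I close the gripper and lift.

Emit:
send_rows --xyz '[[0, 0, 0], [0, 0, 0], [0, 0, 0], [0, 0, 0]]' --dr '[[0, 0, 0], [0, 0, 0], [0, 0, 0], [0, 0, 0]]' --gripper -1 --squeeze 30

```text
t: 16.38
tool_pos: [457.2, -338.3, 29.2]
tcp_rot: [0.991, -0.134, 0.001, 0.0]
contact_force: [1.1, -0.6, -0.9]
grip_width: 15.5
```

Emit:
send_rows --xyz '[[0, 0, -0.5], [0, 0, -1], [0, 0, -1], [0, 0, -1], [0, 0, -1], [0, 0, -1], [0, 0, -1], [0, 0, -1], [0, 0, 0]]' --dr '[[0, 0, 0], [0, 0, 0], [0, 0, 0], [0, 0, 0], [0, 0, 0], [0, 0, 0], [0, 0, 0], [0, 0, 0], [0, 0, 0]]'

```text
t: 17.5
tool_pos: [456.3, -338.2, 188.8]
tcp_rot: [0.991, -0.134, 0.002, 0.001]
contact_force: [1.0, 1.4, -1.1]
grip_width: 15.8
```

```bash
cat > lp2.py <<'E'
from h import *
import sys
np.set_printoptions(precision=3,suppress=True)
kn=np.array([579.3,29.4]);a=np.radians(-5.2);Rm=np.array([[np.cos(a),-np.sin(a)],[np.sin(a),np.cos(a)]]); ctr=kn-Rm@[-20,-70]
tgt=ctr+Rm@[0,59]; print("carrier seated",tgt)
o=ctrl.get_obs(); m=R.from_quat(o["tcp_rot"]).as_matrix()
T=np.array(o["tool_pos"])
p=ctrl.snapshot("wrist");save(p,sys.argv[1]);P=cloud(p)
L=(P-T)@m   # tool coords
hsv=cv2.cvtColor(p["color"],cv2.COLOR_RGB2HSV)
k=(hsv[...,2]<90)&(np.hypot(L[...,0]-80,L[...,1])<50)&(L[...,2]<35)&(L[...,2]>5);Q=L[k]
if len(Q)>20:
    (c,r)=cv2.minEnclosingCircle(Q[:,:2].astype(np.float32)); A=np.c_[Q[:,:2]-c,np.ones(len(Q))]
    f,*_=np.linalg.lstsq(A,Q[:,2],rcond=None); res=Q[:,2]-A@f; g=abs(res)<2; f,*_=np.linalg.lstsq(A[g],Q[g,2],rcond=None)
    print("rim tool frame",len(Q),c,r,"plane slope deg(x,y)",np.degrees(f[:2]),"top z",f[2])
    W=T+m@np.array([c[0],c[1],f[2]+6]); print("lens centre world",W,"need xy shift in tool rows",(m.T@np.append(tgt-W[:2],106.5-W[2]))/20)
st(o["tool_pos"],-15.3)
E
python3 lp2.py w7
```

```text
carrier seated [610.909 156.056]
rim tool frame 4043 (79.26651000976562, 0.3891241252422333) 31.810951232910156 plane slope deg(x,y) [ 0.115 -0.045] top z 17.783273607138263
lens centre world [ 532.64  -359.742  165.33 ] need xy shift in tool rows [ -3.097 -25.904   2.909]
17.55 [ 455.86  -337.95   187.859] yaw -15.41526966367944 tilt [ 0.002 -0.001 -1.   ] F [ 0.584  0.534 -0.514] w 15.776589904225608 q7 -1.271456908928698
rows [ 0.023  0.009 -0.049] dr z -0.01440870795992999
```

Emit:
send_rows --xyz '[[-0.1, -0.5, 0], [-0.12, -1, 0], [-0.12, -1, 0], [-0.12, -1, 0], [-0.12, -1, 0], [-0.12, -1, 0], [-0.12, -1, 0], [-0.12, -1, 0], [-0.12, -1, 0], [-0.12, -1, 0], [-0.12, -1, 0], [-0.12, -1, 0], [-0.12, -1, 0], [-0.12, -1, 0], [-0.12, -1, 0], [-0.12, -1, 0], [-0.12, -1, 0], [-0.12, -1, 0], [-0.12, -1, 0], [-0.12, -1, 0]]' --dr '[[0, 0, 0], [0, 0, 0], [0, 0, 0], [0, 0, 0], [0, 0, 0], [0, 0, 0], [0, 0, 0], [0, 0, 0], [0, 0, 0], [0, 0, 0], [0, 0, 0], [0, 0, 0], [0, 0, 0], [0, 0, 0], [0, 0, 0], [0, 0, 0], [0, 0, 0], [0, 0, 0], [0, 0, 0], [0, 0, 0]]'

```text
t: 20.05
tool_pos: [500.9, 76.5, 171.8]
tcp_rot: [0.991, -0.131, -0.013, -0.0]
contact_force: [0.7, 0.3, -0.4]
grip_width: 16.0
```

Emit:
send_rows --xyz '[[-0.12, -1, 0], [-0.12, -1, 0], [-0.1, -1, 0], [-0.1, -0.8, 0], [0, 0, 0]]' --dr '[[0, 0, 0], [0, 0, 0], [0, 0, 0], [0, 0, 0], [0, 0, 0]]'

```text
t: 20.68
tool_pos: [508.1, 157.8, 168.0]
tcp_rot: [0.992, -0.129, -0.016, 0.001]
contact_force: [-0.0, -0.7, -1.0]
grip_width: 15.4
```

```bash
python3 lp2.py w8
```

```text
carrier seated [610.909 156.056]
rim tool frame 4086 (79.05615234375, 0.965172529220581) 31.94078826904297 plane slope deg(x,y) [-0.005  0.04 ] top z 17.791869811391546
lens centre world [583.519 136.74  141.781] need xy shift in tool rows [ 1.132 -1.294  1.722]
20.73 [508.087 156.895 168.   ] yaw -14.860459281591893 tilt [-0.032  0.002 -0.999] F [-0.903 -0.4   -0.878] w 15.872632724375599 q7 -2.2834542421085637
rows [-0.01  -0.045 -0.001] dr z 0.05494258980101341
```

Emit:
send_rows --xyz '[[1, -1, 0], [0.2, -0.3, 0], [0, 0, 0], [0, 0, 0]]' --dr '[[0, 0.23, 0], [0, 0, 0], [0, 0, 0], [0, 0, 0]]'

```text
t: 21.22
tool_pos: [537.4, 172.4, 166.7]
tcp_rot: [0.991, -0.131, -0.001, 0.004]
contact_force: [-0.4, 0.4, -1.0]
grip_width: 16.1
```

```bash
python3 lp2.py w9
```

```text
carrier seated [610.909 156.056]
rim tool frame 4085 (79.24906158447266, 0.9582775831222534) 32.124778747558594 plane slope deg(x,y) [0.047 0.011] top z 17.80596776647485
lens centre world [613.607 150.685 142.87 ] need xy shift in tool rows [-0.2   -0.24   1.817]
21.27 [537.381 172.336 166.701] yaw -15.05325919265728 tilt [-0.002 -0.008 -1.   ] F [-0.241  0.11  -1.602] w 16.00672313599235 q7 -2.3236009692702217
rows [-0.001 -0.002  0.001] dr z 0.03084260091784019
```

Emit:
send_rows --xyz '[[-0.2, -0.24, 0], [0, 0, 0.5], [0, 0, 0.5], [0, 0, 0.4], [0, 0, 0], [0, 0, 0]]' --dr '[[0.06, 0, 0], [0, 0, 0], [0, 0, 0], [0, 0, 0], [0, 0, 0], [0, 0, 0]]'

```text
t: 22.02
tool_pos: [533.7, 177.6, 136.1]
tcp_rot: [0.991, -0.131, -0.001, 0.0]
contact_force: [-0.1, -0.4, -1.1]
grip_width: 16.0
```

```bash
cat >> lp2.py <<'E'
for n in ["wrist","side","scene"]:
    p=ctrl.snapshot(n);save(p,sys.argv[1]+n);P=cloud(p);z=P[...,2];F=(P[...,:2]-ctr)@Rm
    hsv=cv2.cvtColor(p["color"],cv2.COLOR_RGB2HSV)
    red=((cv2.inRange(hsv,(0,150,60),(5,255,255))>0)|(cv2.inRange(hsv,(175,150,60),(180,255,255))>0))&(z>70)&(z<130)&(abs(F[...,0]-60)<40)&(abs(F[...,1]-60)<25)
    Q=np.c_[F[red],z[red]]; tip=Q[(Q[:,0]<59)&(Q[:,0]>52)]
    print(n,"tip",len(tip), np.percentile(tip[:,2],[5,50,80,95],axis=0) if len(tip) else "")
    k=(hsv[...,2]<90)&(np.hypot(F[...,0],F[...,1]-59)<40)&(z>85)&(z<140)
    if k.sum()>10: print("  rim",k.sum(),cv2.minEnclosingCircle(F[k].astype(np.float32)),np.percentile(z[k],[5,50,80,95]))
E
python3 lp2.py w10
```

```text
carrier seated [610.909 156.056]
rim tool frame 4089 (79.32618713378906, 0.8572176694869995) 32.015689849853516 plane slope deg(x,y) [ 0.105 -0.012] top z 17.76186559843624
lens centre world [610.051 156.127 112.249] need xy shift in tool rows [ 0.043 -0.008  0.287]
22.07 [533.703 177.59  136.163] yaw -15.084093277187323 tilt [-0.001  0.    -1.   ] F [ 0.06  -0.16  -2.006] w 15.816222877532507 q7 -2.3355945298019307
rows [ 0.    -0.     0.002] dr z 0.026988340351584705
wrist tip 0 
  rim 4091 ((-0.9234004020690918, 59.063968658447266), 32.05845642089844) [116.636 118.282 118.92  119.488]
side tip 0 
  rim 78 ((-2.2672479152679443, 63.15378952026367), 32.49853515625) [108.764 115.984 118.508 120.068]
scene tip 7 [105.428 108.749 109.995 110.969]
  rim 207 ((-0.915854811668396, 58.14856719970703), 33.79353713989258) [108.822 117.44  119.101 120.467]
```

Emit:
send_rows --xyz '[[0.04, 0, 0.15], [0, 0, 0.13], [0, 0, 0], [0, 0, 0], [0, 0, 0]]' --dr '[[0, 0, 0], [0, 0, 0], [0, 0, 0], [0, 0, 0], [0, 0, 0]]'

```text
t: 22.85
tool_pos: [534.8, 177.4, 130.7]
tcp_rot: [0.991, -0.131, -0.0, -0.0]
contact_force: [1.1, 0.3, -0.7]
grip_width: 15.8
```

```bash
python3 lp2.py w11; python3 - <<'E'
import cv2,numpy as np
a=cv2.imread("pics/w11wrist.png");b=cv2.imread("pics/w11side.png")[130:250,130:290];c=cv2.imread("pics/w11scene.png")[140:260,230:390]
cv2.imwrite("pics/m.png",np.vstack([cv2.resize(a[:200],(768,300)),np.hstack([cv2.resize(b,(384,288)),cv2.resize(c,(384,288))])]))
E
```

```text
carrier seated [610.909 156.056]
rim tool frame 4088 (88.83283233642578, 0.007275531534105539) 40.97288513183594 plane slope deg(x,y) [0.088 0.025] top z 17.74971897487219
lens centre world [620.552 154.319 106.896] need xy shift in tool rows [-0.488  0.042  0.02 ]
22.9 [534.848 177.429 130.741] yaw -15.090449894038025 tilt [-0.  0. -1.] F [-0.289  0.276 -0.85 ] w 16.035015614916933 q7 -2.336338417594844
rows [-0.003  0.     0.003] dr z 0.026193763245246915
wrist tip 0 
  rim 4091 ((-0.056671906262636185, 58.89350128173828), 32.13618087768555) [111.257 112.928 113.543 114.097]
side tip 0 
  rim 76 ((-2.1064560413360596, 63.14883041381836), 32.259033203125) [102.88  110.806 112.776 114.815]
scene tip 8 [105.391 107.897 108.466 109.402]
  rim 202 ((2.125141143798828, 59.6386604309082), 32.52473449707031) [103.707 111.861 113.237 114.567]
```

View pics/m.png

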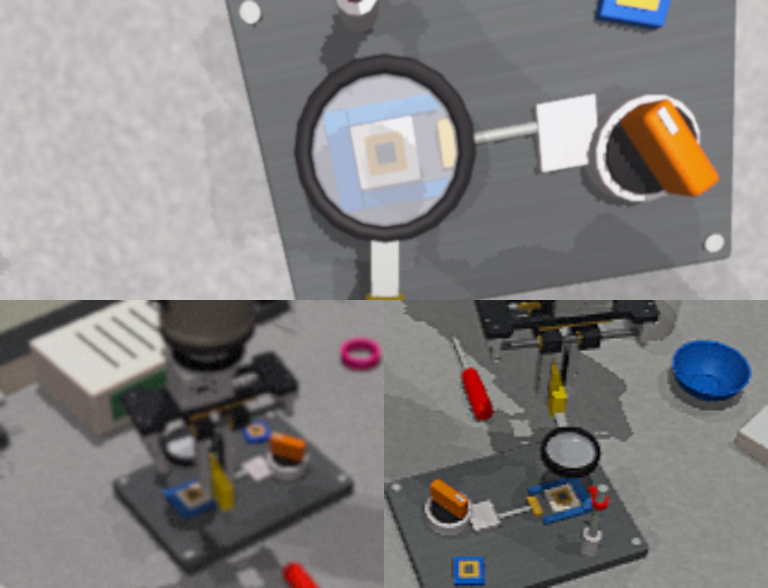

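Emit:
send_rows --xyz '[[0, 0, 0.02], [0, 0, 0], [0, 0, 0], [0, 0, 0]]' --dr '[[0, 0, 0], [0, 0, 0], [0, 0, 0], [0, 0, 0]]'

```text
t: 23.55
tool_pos: [534.8, 177.5, 130.3]
tcp_rot: [0.991, -0.131, -0.0, -0.0]
contact_force: [0.9, -0.6, -1.4]
grip_width: 15.9
```

```bash
python3 lp2.py w12
```

```text
carrier seated [610.909 156.056]
rim tool frame 4094 (88.89575958251953, 0.7065677642822266) 41.03739929199219 plane slope deg(x,y) [0.076 0.038] top z 17.766649603064707
lens centre world [620.46  153.662 106.524] need xy shift in tool rows [-0.492  0.009  0.001]
23.6 [534.813 177.458 130.335] yaw -15.086653625569484 tilt [-0.  0. -1.] F [-0.826 -1.121 -1.252] w 15.814440462224157 q7 -2.33644334837208
rows [ 0.    -0.001  0.001] dr z 0.02666829680381455
wrist tip 0 
  rim 4092 ((0.14339005947113037, 59.07659149169922), 32.03212356567383) [110.865 112.531 113.155 113.737]
side tip 0 
  rim 77 ((-0.6494012475013733, 62.545082092285156), 32.23474884033203) [101.701 109.949 112.458 113.981]
scene tip 6 [107.08  108.489 109.516 109.685]
  rim 202 ((0.93038010597229, 58.9844856262207), 32.70812225341797) [103.229 111.559 112.869 114.298]
```

```bash
python3 -c "
from station import ctrl; print(ctrl.sign_off())"
```

```text
the job is handed in; nothing more can be done
None
```

The carrier is seated and the loupe is held level over it at pointer height. I handed the job in at about 23.6 s of the 56 s allowed.

- **Knob:** I turned it clockwise about 66° (tool rotation) until the twist moment jumped from 0.07 to 0.66 N m, which I took as the stop, and then opened the gripper. The wrist view afterwards showed the knob back at its rest angle (24.8°) and the pusher retracted. The carrier was flush with the end stop, spanning y from 42.5 to 74.8 mm in the fixture's frame.
- **Loupe position:** The last check put the lens centre at (0.1, 59.1) mm in the fixture's frame, against a target of (0, 59). It was level to about 0.1°.
- **Loupe height:** The rim's mid-height measured 106.5 mm, against a pointer height of about 106.5 mm. The gripper opening was 15.8 mm on the 16 mm handle, and the wrist force was under 2 N.

**Checks that disagreed:**
- One of the two rim fits in the final checks caught a stray dark patch (radius 41 mm instead of 32) and showed the lens about 10 mm off. I discarded it because the other fit gave the right radius.
- The side camera put the lens about 3.5 mm off along y, but it used only about 77 pixels.
- The pointer was out of the wrist camera's view at the end. Its height comes from the earlier wrist view and a few pixels in the scene view, so it is good to roughly 1 mm.

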